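# Pin a strap in a pump drill jig and hold the cam lever at full lift

### The arm

A 7-joint arm with a two-finger parallel gripper is mounted at the origin on the work surface; the furniture and walls round the work are solid. World frame = base frame: x ahead of the robot, y to its left, z up, the work surface at z = 0. Lengths are in mm, angles in rad, forces in N, time in s.
With the tool pointing down it reaches from about 400 to 875 mm from the base axis. Payload 4.4 kg.
Tool frame: the origin (TCP) lies at the very end of the fingers, on their centre line; the grasp point (between the pads) lies 19 mm behind it; z points along the fingers, y is the line along which they close (so a half turn about z gives the same grasp; the last joint's range is limited). The gripper opens to 85 mm and grips with 20 to 120 N. Pads are 22 mm wide; open, the fingers measure 114 mm over their backs; the gripper's body (76 mm by 85 mm) begins 54 mm behind the grasp point. The pads swing forward as they close: fully open they stand 13 mm farther back than shut.
Start: joints at [-0.066, 0.628, 0.038, 1.517, -0.027, 0.996, -0.02], TCP at [650.014, 0.027, 231.313] pointing down, gripper open.
Joint ranges: [-3.06, 3.06], [-0.37, 2.12], [-1.25, 1.32], [0.18, 2.47], [-1.1, 4.24], [0.23, 1.98], [-2.94, 2.94]. Speed limits (rad/s): [2.57, 2.57, 3.14, 3.14, 3.14, 3.14, 3.14].

### API

Orientations are given as [roll, pitch, yaw] about the fixed x, y, z axes, in that order (R = Rz(yaw) Ry(pitch) Rx(roll)).
In Python, from cell import read_state, get_image, camera_params, finish_job gives the robot as it stands.
- The arm moves only by the tool arm_command, never from a script. Its argument "deltas" is a list of rows, each an object of numbers: "dx", "dy", "dz": the shift along the world's x, y, z in m; "yaw": the turn about the world's z in degrees; "jaw": the opening, from 0 (shut) to 1 (fully open). A call has 1 to 20 rows; each row is the pose to reach, as a shift and turn from the pose commanded when the call began; what a row does not reach only later rows make up. A row lasts 1/10 s, in which the tool goes at most 50 mm and 8.59 degrees, less where a joint would pass 70% of its speed; a pose out of reach is approached as far as the arm can. A call with a gripper value outside its range is refused whole. The fingers move at their own pace and stop on an object; the grip force is fixed at half the most. Time passes only in rows, so rows that repeat a pose let the fingers close. It gives the time, the measured TCP pose, the force, the opening and the grip force at its end, in the units of the state.
- read_state(): the state, without advancing time (a new reading comes with each control period).
- get_image(name): name is "scene" or "side" or "wrist"; returns (picture, depth): 480x640x3 uint8, red, green, blue; 480x640 float32, mm along the optical axis (not along the pixel's ray), 0 where there is no reading.
- camera_params(name): a dict with "camera_matrix" (3x3 intrinsics, pixels), "k1" (the pictures are not rectified: a ray, as slopes to the right and down, at radius r is drawn at 1 + k1 r^2 times it, then the intrinsics apply), "extrinsics" (4x4, takes a point from camera to world coordinates). Camera axes: x right, y down, z forward; pixel columns grow to the right and rows downward; lengths in mm; the calibration is good to about 2 mm. A picture is of the moment at which its call begins: read the wrist's pose just before it. camera_params takes no time and is no camera call; for the wrist camera it gives the pose at the moment of the call.
- finish_job(): hands the job in; it is judged then, once.
The state is a dict: "clock": time; "qpos": joint angles; "qd": joint speeds; "tau": joint torques, N m; "eef_pos": TCP position; "tool_rot": TCP orientation; "force": force on the tool from outside, world axes, zero at the start; "torque": the same for the moment, N m; "width": finger opening in mm; "gripper_force": force on a finger pad.
Only numpy, scipy, OpenCV 4.12 (cv2) and the standard library are available. Lean on these libraries where they do the work, as an engineer would, in place of code of your own. Each camera call takes 0.05 s, during which the arm holds its last target. There are 200 camera calls.

### The job

Get the brass strap in the green drill jig ready for drilling: take the black-knobbed locating pin out of the wooden block, pass it down through the hole in the strap and the lift table until its collar sits fully home on the strap, and let go of it. Then take the red grip of the yoke lever and swing the lever up until it stands straight up, where its cams lift the table highest and press the strap against the drill bush. Finish while holding the grip there, because the lever springs back when let go; leave the tape measure and the sanding block where they are.

Things in the scene. Friction and masses are not known exactly. Their poses are not given: they have to be found in the camera images.
- drill_jig: Green pump drill jig, base 84 x 150 x 12 mm, fixed; its place and turn (to 0.18 rad) vary. Origin: underside, below the lever shaft. x along the shaft (shaft at y 0, z 26 mm), z up, y along the strap: pin hole at the -y end, bridge with drill bush at y +8 to +44 mm (top z 89 mm), yoke lever resting over the +y end. Lift table 46 mm wide, top at z 52 mm when down, side guides 3 mm higher.
- yoke_lever (a joint): Lever angle (rad) about the jig's +x axis through the shaft. 0 = rest, 25 degrees above level, leaning to the jig's +y; growing = up and over towards -y. 1.134 = straight up = cams' highest lift (table 7.5 mm up); beyond it the table sinks again, stop at 1.73. A return spring pulls it to 0; swinging it up takes 3 to 3.5 N at the grip, holding it upright about 2 N.
- lever_grip: Red round grip, 15 mm thick, 75 mm long, between the yoke's two steel arms. Origin: its middle; x axis along it, parallel to the jig's x. It is 115 mm from the shaft axis: at jig y +104, z 75 mm at rest, y 0, z 141 mm upright. Pinch it from above with the fingers closing along the jig's y; it revolves freely on the yoke, so the hand need not tilt as the lever swings.
- strap: Brass strap 34 x 138 x 6 mm, 0.22 kg, loose, lying on the lift table between the side guides with 2 mm of play each side. Origin: centre of its underside; y along it.
- strap_hole (a point): Centre of the strap's 14 mm pin hole, on its upper face, 52 mm from its middle to the jig's -y end; jig z 58 mm at the start. Up to 2 mm off the table's hole at the start; the pin's tapered tip draws the strap over.
- table_hole (a point): Centre of the lift table's 14 mm through hole, on the table's upper face, under the strap's hole: jig y -52 mm, z 52 mm with the table down; rises with the table. The table is 14 mm thick, with 26 mm free below it.
- locating_pin: Steel pin, 0.09 kg, standing in the wooden block. Origin: on its axis at the collar's underside, z up. Below: 12 mm shank, 30 mm long, the last 9 mm tapering to 5 mm. Above: collar 22 mm wide to z 5 mm, neck 14 mm wide, black knob 26 mm wide at z 16 to 38 mm; grip it from above at z 25 to 32 mm. Home: collar on the strap's upper face.
- pin_block: Hardwood block 60 x 110 x 36 mm, fixed; place and turn vary. Origin: centre of its underside. The pin stands in a 15 mm hole at block y +25 mm, its collar on the block's top; three drill bits, up to 52 mm tall above the top, stand at block x -12, y -19 to -44 mm. The block's x direction is free for the fingers.
- clamp_foot: Spring-loaded steel foot of the drill bush, 24 mm wide, under the bridge at jig y +26 mm. Origin: centre of its lower face, jig z 62 mm at rest, 4 mm above the strap. The rising strap pushes it up 3.5 mm against 5 N (first touch) to 22 N (lever upright).
- tape_measure: Yellow tape measure, 36 x 79 x 64 mm, loose on the bench ahead of the robot. To be left alone. Origin: centre of its underside.
- sanding_block: Brown sanding block, 65 x 112 x 32 mm, loose on the bench ahead of the robot. To be left alone. Origin: centre of its underside.
- saw_unit: The bench's big saw (origin in the machine below). Only its blade matters: a thin upright steel disc behind the work, in the plane x = 0.489 m, from y -0.44 to +0.33 m; top at z 0.34 m for y -0.05, 0.31 for -0.21, 0.27 for +0.15, 0.18 for +0.25. Keep arm and hand in front of it, also when crossing from one side to the other.

How it is judged:
By the outcome, as a careful person would: the job done as asked, in the order asked, and still so for the second after the job is handed in, while the arm keeps its last pose, push and grip.
It also fails if it takes over 53 s, if anything falls off the work surface, if the arm or the gripper's body presses on something with over 40 N, if the wrist force passes 120 N, or if a joint passes its speed limit or range.

## Working session

There is one attempt and no reset: what is moved stays moved. The work goes in short steps, Python scripts to look and compute and a tool call to move; the robot and the scene stay as the last step left them, time stands still between calls to the robot, and variables do not carry over. Pictures are saved under pics/ and viewed, at most 10 in all, crops included, and the job is handed in when it is done.

Besides the shell and the picture viewer there is one more tool, called after "Emit:" by a JSON object that holds its "name" and its "arguments". arm_command: Moves the arm, as the interface text tells. Its arguments: {"type":"object","properties":{"deltas":{"type":"array"}},"required":["deltas"]}

```bash
mkdir -p pics; cat > h.py <<'E'
import numpy as np, cv2
from cell import *
def grab(name):
    p=camera_params(name); im,d=get_image(name); return im,d,p
def world(p,d):
    "per-pixel world coords"
    K=np.array(p["camera_matrix"],float);k1=p["k1"];E=np.array(p["extrinsics"],float)
    h,w=d.shape;u,v=np.meshgrid(np.arange(w),np.arange(h))
    pts=np.stack([u,v],-1).reshape(-1,1,2).astype(np.float64)
    n=cv2.undistortPoints(pts,K,np.array([k1,0,0,0,0.])).reshape(h,w,2)
    X=np.dstack([n*d[...,None],d]);return X@E[:3,:3].T+E[:3,3]
def save(n,im): cv2.imwrite(n,im[...,::-1])
E
python3 - <<'E'
from h import *
s=read_state();print({k:np.round(v,3).tolist() for k,v in s.items()})
ims=[]
for n in["scene","side","wrist"]:
    im,d,p=grab(n);save(f"pics/{n}0.png",im);np.savez(f"{n}0.npz",im=im,d=d,W=world(p,d))
    print(n,np.round(p["extrinsics"],3).tolist(),np.round(p["camera_matrix"],1).tolist(),p["k1"])
E
```

```text
{'clock': 0.0, 'qpos': [-0.066, 0.629, 0.038, 1.518, -0.027, 0.996, -0.02], 'qd': [-0.0, 0.002, 0.001, 0.0, -0.002, -0.0, -0.0], 'tau': [-0.001, -56.341, 1.226, -19.345, 0.011, 0.011, -0.0], 'eef_pos': [649.357, 0.035, 230.368], 'tool_rot': [-3.14, 0.0, 1.571], 'force': [-0.311, -0.151, 0.543], 'torque': [0.101, -0.005, 0.027], 'gripper_force': 0.0, 'width': 85.53}
scene [[-0.476, -0.633, 0.611, -281.427], [-0.879, 0.357, -0.315, 425.203], [-0.019, -0.687, -0.726, 787.365], [0.0, 0.0, 0.0, 1.0]] [[500.3, 0.0, 318.7], [0.0, 500.3, 232.2], [0.0, 0.0, 1.0]] -0.12416593475433989
side [[0.854, -0.328, 0.403, -63.636], [-0.52, -0.558, 0.647, -864.648], [0.013, -0.762, -0.647, 731.243], [0.0, 0.0, 0.0, 1.0]] [[589.1, 0.0, 314.7], [0.0, 589.1, 238.8], [0.0, 0.0, 1.0]] -0.09530537755413337
wrist [[1.0, 0.002, -0.001, 648.726], [0.001, -0.954, -0.299, 76.719], [-0.002, 0.299, -0.954, 373.079], [0.0, 0.0, 0.0, 1.0]] [[400.5, 0.0, 317.9], [0.0, 400.5, 234.0], [0.0, 0.0, 1.0]] -0.060065184223200264
```

View pics/scene0.png

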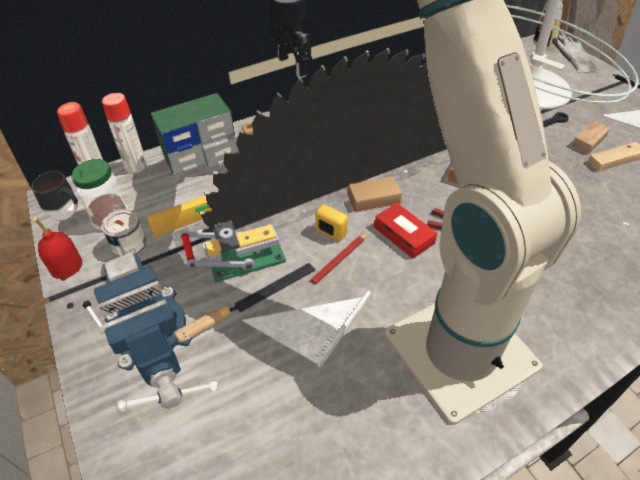

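View pics/side0.png

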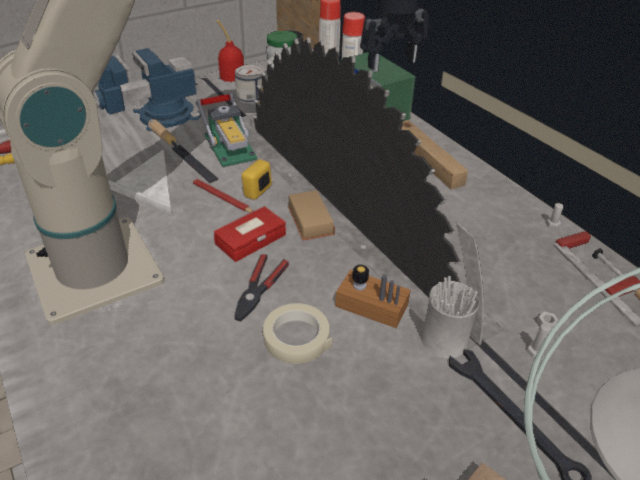

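Scene view: the jig is at about (240,250) with its red grip at (188,246). Side view: the black knob is at (361,273) and its block around (372,298). The gripper is beyond the blade at the start. Next I'll measure positions.

```bash
python3 - <<'E'
from h import *
s=np.load("side0.npz");c=np.load("scene0.npz")
for nm,a,pts in[("side",s,[(361,270),(361,283),(350,286),(372,298),(340,283),(408,295),(385,283),(228,130),(215,100),(232,150),(223,110),(257,180),(310,212),(350,150),(400,200)]),
 ("scene",c,[(188,246),(262,236),(225,230),(250,262),(280,262),(215,272),(330,222),(375,193),(300,120),(250,150),(272,230)])]:
    for u,v in pts: print(nm,u,v,a["W"][v,u].round(0),a["im"][v,u])
# clusters by colour + region
for nm,a in(("side",s),("scene",c)):
    W=a["W"];hsv=cv2.cvtColor(a["im"],cv2.COLOR_RGB2HSV)
    g=(hsv[...,0]>60)&(hsv[...,0]<90)&(hsv[...,1]>120)&(W[...,0]<480)&(W[...,2]<25)&(W[...,2]>-5)&(W[...,1]>100)
    P=W[g];print(nm,"green",len(P),P.min(0).round(),P.max(0).round(),cv2.minAreaRect(P[:,:2].astype(np.float32)))
    r=((hsv[...,0]<6)|(hsv[...,0]>174))&(hsv[...,1]>150)&(W[...,0]<480)&(W[...,2]>50)&(W[...,2]<110)&(W[...,1]>200)
    P=W[r]
    if len(P):print(nm,"red",len(P),P.min(0).round(),P.max(0).round(),np.median(P,0).round(1))
    if nm=="side":
        m=np.zeros(g.shape,bool);m[255:330,325:420]=1
        t=m&(abs(W[...,2]-36)<3);P=W[t];print("blocktop",len(P),np.median(P,0),cv2.minAreaRect(P[:,:2].astype(np.float32)))
        t=m&(W[...,2]>52)&(np.hypot(*(W[...,:2]-W[270,361,:2]).transpose(2,0,1))<30);P=W[t];print("knob",len(P),P.min(0).round(1),P.max(0).round(1),P.mean(0))
    z=cv2.resize(a["im"][(slice(255,345),slice(320,440)) if nm=="side" else (slice(205,295),slice(170,290))],None,fx=5,fy=5,interpolation=cv2.INTER_CUBIC)
    save(f"pics/z{nm}.png",z)
E
```

```text
side 361 270 [ 369. -314.   75.] [183 154  81]
side 361 283 [ 364. -323.   57.] [45 47 48]
side 350 286 [ 357. -304.   36.] [146 102  65]
side 372 298 [ 371. -347.   38.] [138  96  61]
side 340 283 [ 368. -259.   -0.] [140 128 121]
side 408 295 [ 429. -369.   34.] [110  76  52]
side 385 283 [ 385. -358.   76.] [83 76 78]
side 228 130 [385. 235.  57.] [189 160  86]
side 215 100 [404. 344.  79.] [132  29  30]
side 232 150 [386. 223.  10.] [84 90 89]
side 223 110 [392. 271.  89.] [138 138 144]
side 257 180 [359.  40.  44.] [147 118  47]
side 310 212 [405. -94.  33.] [155 128  98]
side 350 150 [ 487. -100.  151.] [38 35 32]
side 400 200 [ 488. -253.  134.] [40 42 38]
scene 188 246 [406. 355.  79.] [159  30  30]
scene 262 236 [380. 212.  57.] [249 225 120]
scene 225 230 [401. 278.  89.] [180 179 182]
scene 250 262 [347. 255.  35.] [134 132 134]
scene 280 262 [342. 195.   5.] [54 86 68]
scene 215 272 [377. 322.  11.] [43 74 59]
scene 330 222 [352.  72.  52.] [166 125  54]
scene 375 193 [400. -71.  31.] [209 169 123]
scene 300 120 [489.  63. 218.] [43 41 38]
scene 250 150 [489. 176. 186.] [46 46 40]
scene 272 230 [385. 188.  57.] [247 220 118]
side green 10 [368. 201.   9.] [409. 248.  15.] ((381.9861755371094, 217.17404174804688), (24.191797256469727, 57.54057693481445), 36.32030487060547)
side red 157 [371. 340.  69.] [442. 367.  83.] [406.  351.7  77.9]
blocktop 1335 [ 380.18832619 -335.24904477   36.71337663] ((417.0264892578125, -310.49395751953125), (142.7161407470703, 111.39929962158203), 33.39774703979492)
knob 281 [ 355.4 -324.9   52. ] [ 383.7 -298.2   78. ] [ 367.29272076 -314.67084044   69.27563414]
scene green 10 [356. 201.   8.] [388. 323.  19.] ((369.784912109375, 262.239501953125), (123.90922546386719, 26.383018493652344), 85.51827239990234)
scene red 171 [374. 346.  73.] [441. 366.  83.] [408.2 356.5  79.1]
```

View pics/zscene.png

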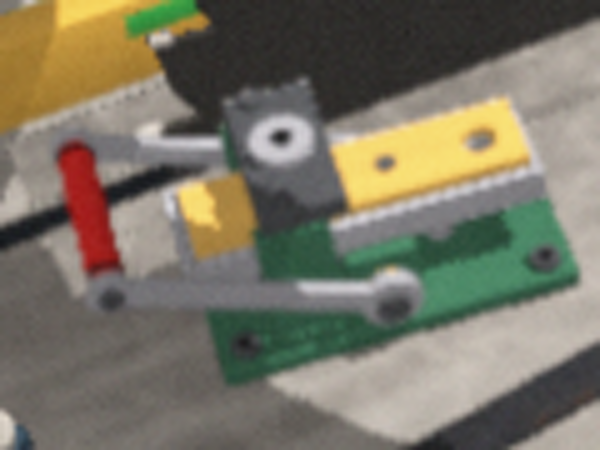

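The zoom shows the pin hole in the strap at scene pixel (266,233), the bush at (226,232) and the grip at (188,246). The blade is at x≈489, so the hand has to go over it first. I'll raise it, then cross to the pin.

Emit:
{"name": "arm_command", "arguments": {"deltas": [{"dx": 0,"dy": 0,"dz": 0.05},{"dx": 0,"dy": 0,"dz": 0.1},{"dx": 0,"dy": 0,"dz": 0.15},{"dx": 0,"dy": 0,"dz": 0.2},{"dx": 0,"dy": -0.02,"dz": 0.24},{"dx": -0.03,"dy": -0.05,"dz": 0.25},{"dx": -0.06,"dy": -0.09,"dz": 0.25},{"dx": -0.09,"dy": -0.13,"dz": 0.25},{"dx": -0.12,"dy": -0.17,"dz": 0.25},{"dx": -0.15,"dy": -0.21,"dz": 0.25},{"dx": -0.18,"dy": -0.25,"dz": 0.25},{"dx": -0.21,"dy": -0.28,"dz": 0.25},{"dx": -0.24,"dy": -0.3,"dz": 0.25},{"dx": -0.275,"dy": -0.305,"dz": 0.25},{"dx": -0.28,"dy": -0.305,"dz": 0.25},{"dx": -0.28,"dy": -0.305,"dz": 0.25}]}}

```text
invalid input at $.deltas[0]: expected keys dx, dy, dz, yaw, jaw
```

Emit:
{"name": "arm_command", "arguments": {"deltas": [{"dx": 0,"dy": 0,"dz": 0.05,"yaw": 0,"jaw": 1},{"dx": 0,"dy": 0,"dz": 0.1,"yaw": 0,"jaw": 1},{"dx": 0,"dy": 0,"dz": 0.15,"yaw": 0,"jaw": 1},{"dx": 0,"dy": 0,"dz": 0.2,"yaw": 0,"jaw": 1},{"dx": 0,"dy": -0.02,"dz": 0.24,"yaw": 0,"jaw": 1},{"dx": -0.03,"dy": -0.05,"dz": 0.25,"yaw": 0,"jaw": 1},{"dx": -0.06,"dy": -0.09,"dz": 0.25,"yaw": 0,"jaw": 1},{"dx": -0.09,"dy": -0.13,"dz": 0.25,"yaw": 0,"jaw": 1},{"dx": -0.12,"dy": -0.17,"dz": 0.25,"yaw": 0,"jaw": 1},{"dx": -0.15,"dy": -0.21,"dz": 0.25,"yaw": 0,"jaw": 1},{"dx": -0.18,"dy": -0.25,"dz": 0.25,"yaw": 0,"jaw": 1},{"dx": -0.21,"dy": -0.28,"dz": 0.25,"yaw": 0,"jaw": 1},{"dx": -0.24,"dy": -0.3,"dz": 0.25,"yaw": 0,"jaw": 1},{"dx": -0.275,"dy": -0.305,"dz": 0.25,"yaw": 0,"jaw": 1},{"dx": -0.28,"dy": -0.305,"dz": 0.25,"yaw": 0,"jaw": 1},{"dx": -0.28,"dy": -0.305,"dz": 0.25,"yaw": 0,"jaw": 1}]}}

```text
clock: 1.75
eef_pos: [369.3, -305.0, 481.7]
tool_rot: [3.141, -0.0, 1.569]
force: [1.0, 0.8, 0.5]
width: 85.6
gripper_force: 0.0
```

Crossed. Now I'll lower for a close look, with pictures from two heights.

Emit:
{"name": "arm_command", "arguments": {"deltas": [{"dx": 0,"dy": 0,"dz": -0.05,"yaw": 0,"jaw": 1},{"dx": 0,"dy": 0,"dz": -0.1,"yaw": 0,"jaw": 1},{"dx": 0,"dy": 0,"dz": -0.15,"yaw": 0,"jaw": 1},{"dx": 0,"dy": 0,"dz": -0.2,"yaw": 0,"jaw": 1},{"dx": 0,"dy": 0,"dz": -0.25,"yaw": 0,"jaw": 1},{"dx": 0,"dy": 0,"dz": -0.28,"yaw": 0,"jaw": 1},{"dx": 0,"dy": 0,"dz": -0.28,"yaw": 0,"jaw": 1}]}}

```text
clock: 2.45
eef_pos: [369.1, -302.1, 197.4]
tool_rot: [-3.135, -0.006, 1.573]
force: [0.5, -1.0, 0.3]
width: 85.5
gripper_force: 0.0
```

```bash
python3 - <<'E'
from h import *
print(read_state()["eef_pos"])
im,d,p=grab("wrist");W=world(p,d);np.savez("w1.npz",im=im,d=d,W=W);save("pics/w1.png",im)
print(np.round(p["extrinsics"],2).tolist())
t=(abs(W[...,2]-36)<4)&(abs(W[...,0]-380)<90)&(abs(W[...,1]+335)<90)
n,l,st,_=cv2.connectedComponentsWithStats(t.astype(np.uint8))
i=1+st[1:,4].argmax();P=W[l==i];print("top",len(P),np.median(P[:,2]),cv2.minAreaRect(P[:,:2].astype(np.float32)))
k=(W[...,2]>68)&(W[...,2]<80)&(np.hypot(W[...,0]-368,W[...,1]+314)<35);P=W[k]
print("knob",len(P),P.min(0),P.max(0),cv2.minEnclosingCircle(P[:,:2].astype(np.float32)))
v,u=np.nonzero(k);print(u.min(),u.max(),v.min(),v.max())
E
```

```text
[ 369.13775327 -302.0670103   197.37366344]
[[1.0, 0.01, -0.01, 368.96], [0.0, -0.96, -0.29, -226.21], [-0.01, 0.29, -0.96, 340.4], [0.0, 0.0, 0.0, 1.0]]
top 7690 36.013136254431004 ((383.31402587890625, -332.05841064453125), (60.42226791381836, 110.26136016845703), 33.3332633972168)
knob 1102 [ 356.05715207 -324.33094974   68.0090821 ] [ 382.89990392 -296.22287338   76.33338407] ((369.5663146972656, -310.3762512207031), 14.164149284362793)
302 340 217 254
```

View pics/w1.png

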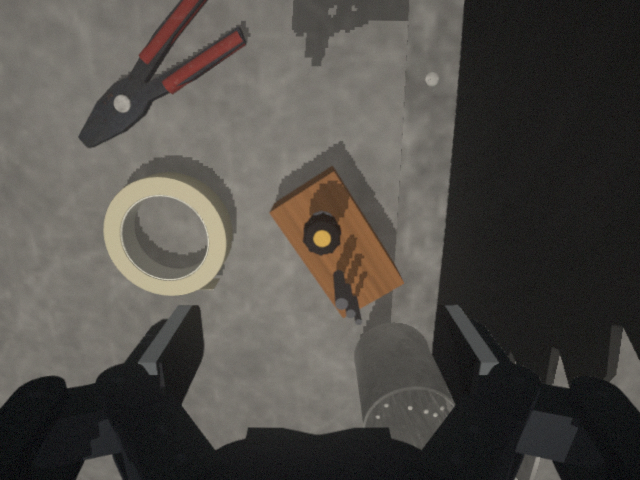

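The wrist view shows the block's top (corners about (335,168), (272,211), (345,315), (402,282)) and the knob at (322,235). The fit gives a top height of 36 and a turn of 33.3°. The knob is at (369.6, -310.5), and the block model predicts (369.6, -311.2), so the two agree. Going down to grip it.

Emit:
{"name": "arm_command", "arguments": {"deltas": [{"dx": 0,"dy": -0.003,"dz": -0.02,"yaw": 8.5,"jaw": 1},{"dx": 0,"dy": -0.006,"dz": -0.04,"yaw": 17,"jaw": 1},{"dx": 0,"dy": -0.006,"dz": -0.06,"yaw": 25.5,"jaw": 1},{"dx": 0,"dy": -0.006,"dz": -0.08,"yaw": 33,"jaw": 1},{"dx": 0,"dy": -0.006,"dz": -0.1,"yaw": 33.3,"jaw": 1},{"dx": 0,"dy": -0.006,"dz": -0.12,"yaw": 33.3,"jaw": 1},{"dx": 0,"dy": -0.006,"dz": -0.14,"yaw": 33.3,"jaw": 1},{"dx": 0,"dy": -0.006,"dz": -0.158,"yaw": 33.3,"jaw": 1},{"dx": 0,"dy": -0.006,"dz": -0.158,"yaw": 33.3,"jaw": 1},{"dx": 0,"dy": -0.006,"dz": -0.158,"yaw": 33.3,"jaw": 1}]}}

```text
clock: 3.5
eef_pos: [371.7, -311.8, 44.5]
tool_rot: [3.141, 0.002, 2.153]
force: [-0.5, 0.0, 0.9]
width: 85.5
gripper_force: 0.0
```

```bash
python3 - <<'E'
from h import *
s=read_state();print(s["eef_pos"],s["tool_rot"],s["force"])
im,d,p=grab("wrist");save("pics/w2.png",im)
E
```

```text
[ 371.69779484 -311.77155166   44.54962499] [3.14069373e+00 2.46690766e-03 2.15252534e+00] [-0.46594627  0.02406293  0.86441847]
```

View pics/w2.png

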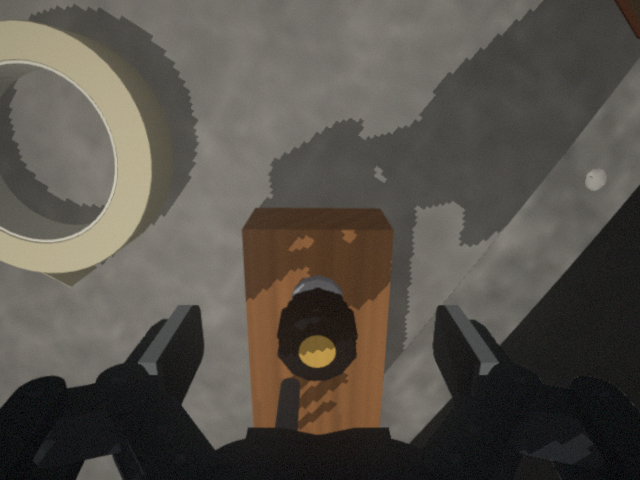

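The wrist view shows the knob at (317,340), midway between the open fingers (200 and 438) and square to the block. Closing.

Emit:
{"name": "arm_command", "arguments": {"deltas": [{"dx": 0,"dy": 0,"dz": 0,"yaw": 0,"jaw": 0},{"dx": 0,"dy": 0,"dz": 0,"yaw": 0,"jaw": 0},{"dx": 0,"dy": 0,"dz": 0,"yaw": 0,"jaw": 0},{"dx": 0,"dy": 0,"dz": 0,"yaw": 0,"jaw": 0},{"dx": 0,"dy": 0,"dz": 0,"yaw": 0,"jaw": 0},{"dx": 0,"dy": 0,"dz": 0,"yaw": 0,"jaw": 0},{"dx": 0,"dy": 0,"dz": 0,"yaw": 0,"jaw": 0}]}}

```text
clock: 4.25
eef_pos: [370.1, -311.1, 43.8]
tool_rot: [3.141, 0.0, 2.152]
force: [-0.8, 0.1, 4.4]
width: 24.5
gripper_force: 58.5
```

The knob is gripped (width 24.5, 58 N). Now I'll lift, swing across in front of the blade at x≈405 and turn towards the jig.

Emit:
{"name": "arm_command", "arguments": {"deltas": [{"dx": 0,"dy": 0,"dz": 0.02,"yaw": 0,"jaw": 0},{"dx": 0,"dy": 0,"dz": 0.05,"yaw": 0,"jaw": 0},{"dx": 0,"dy": 0,"dz": 0.09,"yaw": 0,"jaw": 0},{"dx": 0,"dy": 0,"dz": 0.13,"yaw": -6,"jaw": 0},{"dx": 0,"dy": 0,"dz": 0.17,"yaw": -12,"jaw": 0},{"dx": 0,"dy": 0.01,"dz": 0.21,"yaw": -18,"jaw": 0},{"dx": 0.005,"dy": 0.04,"dz": 0.23,"yaw": -24,"jaw": 0},{"dx": 0.01,"dy": 0.08,"dz": 0.23,"yaw": -30,"jaw": 0},{"dx": 0.02,"dy": 0.12,"dz": 0.23,"yaw": -36,"jaw": 0},{"dx": 0.03,"dy": 0.16,"dz": 0.23,"yaw": -41,"jaw": 0},{"dx": 0.035,"dy": 0.2,"dz": 0.23,"yaw": -41,"jaw": 0},{"dx": 0.035,"dy": 0.24,"dz": 0.23,"yaw": -41,"jaw": 0},{"dx": 0.035,"dy": 0.28,"dz": 0.23,"yaw": -41,"jaw": 0},{"dx": 0.035,"dy": 0.32,"dz": 0.23,"yaw": -41,"jaw": 0},{"dx": 0.035,"dy": 0.36,"dz": 0.23,"yaw": -41,"jaw": 0},{"dx": 0.03,"dy": 0.4,"dz": 0.22,"yaw": -41,"jaw": 0},{"dx": 0.025,"dy": 0.44,"dz": 0.21,"yaw": -41,"jaw": 0},{"dx": 0.02,"dy": 0.48,"dz": 0.2,"yaw": -41,"jaw": 0},{"dx": 0.015,"dy": 0.5,"dz": 0.19,"yaw": -41,"jaw": 0},{"dx": 0.015,"dy": 0.5,"dz": 0.19,"yaw": -41,"jaw": 0}]}}

```text
clock: 6.25
eef_pos: [383.1, 191.8, 232.2]
tool_rot: [-3.139, 0.0, 1.443]
force: [-0.4, -0.5, -1.1]
width: 24.3
gripper_force: 59.1
```

```bash
python3 - <<'E'
from h import *
s=read_state();print(s["eef_pos"],s["tool_rot"],s["force"],s["width"])
im,d,p=grab("wrist");W=world(p,d);np.savez("w3.npz",im=im,d=d,W=W,E=p["extrinsics"]);save("pics/w3.png",im)
t=(abs(W[...,2]-58)<2.5)&(abs(W[...,0]-390)<60)&(abs(W[...,1]-250)<110)
n,l,st,_=cv2.connectedComponentsWithStats(t.astype(np.uint8))
for i in range(1,n):
    if st[i,4]>300: P=W[l==i];print(st[i],np.median(P[:,2]),cv2.minAreaRect(P[:,:2].astype(np.float32)))
E
```

```text
[383.05054443 191.80986194 232.15076066] [-3.13876906e+00  2.13130844e-04  1.44255760e+00] [-0.41612898 -0.5147691  -1.13048717] 24.31987950500209
[ 301   32   46   33 1505] 57.93548435463532 ((400.8549499511719, 310.3497314453125), (22.47602081298828, 33.24807357788086), 82.79151916503906)
[ 300  119   45   96 3876] 58.024863760551284 ((388.3025817871094, 222.81640625), (75.38670349121094, 33.96662139892578), 81.94922637939453)
```

View pics/w3.png

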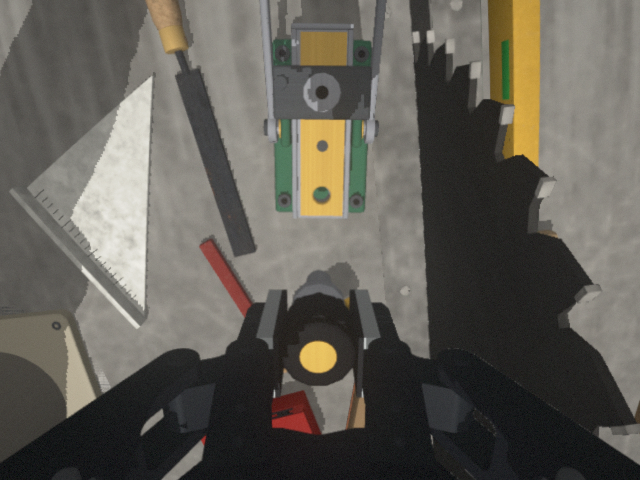

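The wrist view shows the strap square in the picture, with its pin hole at about (322,194), the small hole at (322,146) and the bush at (321,92). Next I'll refine the hole position and the jig axis.

```bash
cat >> h.py <<'E'
def atz(p_E,K,k1,uv,z):
    n=cv2.undistortPoints(np.array(uv,float).reshape(-1,1,2),np.array(K,float),np.array([k1,0,0,0,0.])).reshape(-1,2)
    r=np.c_[n,np.ones(len(n))]@p_E[:3,:3].T; return p_E[:3,3]+r*((z-p_E[2,3])/r[:,2])[:,None]
E
python3 - <<'E'
from h import *
a=np.load("w3.npz");W=a["W"];im=a["im"];E=a["E"];p=camera_params("wrist");K,k1=p["camera_matrix"],p["k1"]
g=cv2.cvtColor(im,cv2.COLOR_RGB2GRAY);R=slice(175,212);C=slice(303,342)
hsv=cv2.cvtColor(im,cv2.COLOR_RGB2HSV)
for nm,m in(("depth",(W[...,2]<54)),("colour",(hsv[...,1]<110)|(g<75))):
    b=np.zeros(g.shape,np.uint8);b[184:205,312:333]=m[184:205,312:333]
    n,l,st,c=cv2.connectedComponentsWithStats(b);i=1+st[1:,4].argmax();print(nm,st[i],c[i],atz(E,K,k1,[c[i]],58))
print(g[194,308:338],g[182:208,322])
hole=atz(E,K,k1,[[322,194]],58)
th=np.radians(-8.05);ex=np.array([np.cos(th),np.sin(th)]);ey=np.array([-ex[1],ex[0]])
# strap extents in jig frame directions
for nm,m in(("strap",(abs(W[...,2]-58)<2)&(hsv[...,0]>15)&(hsv[...,0]<32)&(hsv[...,1]>90)),("bridge",abs(W[...,2]-89)<3),("base",(abs(W[...,2]-12)<4)&(hsv[...,0]>55)&(hsv[...,0]<90)&(hsv[...,1]>60)),("grip",(hsv[...,1]>150)&((hsv[...,0]<6)|(hsv[...,0]>174))&(W[...,2]>60))):
    m=m&(abs(W[...,0]-390)<60)&(W[...,1]>165)&(W[...,1]<380);P=W[m]
    if len(P)==0: continue
    q=P[:,:2]@np.c_[ex,ey];lo,hi=np.percentile(q,.3,0),np.percentile(q,99.7,0)
    print(nm,len(P),np.median(P[:,2]).round(1),lo.round(1),hi.round(1),"centre",((lo+hi)/2).round(1))
print("hole jigdir",hole[0,:2]@np.c_[ex,ey])
c=np.load("scene0.npz");print("scene hole z58:",atz(np.array(camera_params("scene")["extrinsics"]),camera_params("scene")["camera_matrix"],camera_params("scene")["k1"],[[266.2,232.8],[226.3,232.3]],58))
E
```

```text
depth [313 187  17  16 216] [320.91666667 194.60648148] [[385.31015659 201.92610953  58.        ]]
colour [313 187  18  16 218] [321.28899083 194.24311927] [[385.6442534  202.18356256  58.        ]]
[187 188 188 178 150 125 105 106 105 105 103 105 107 106 104 109 106 108
 107 103  98 114 145 171 186 188 186 188 186 187] [180 180 181 172 138  90  78  77  80  93 103 106 104 104 107 106 102  91
  91  94 100 119 145 173 184 184]
strap 5153 58.0 [337.  237.6] [370.1 374.4] centre [353.5 306. ]
bridge 1410 88.8 [320.1 318.9] [384.6 343.5] centre [352.3 331.2]
base 2120 12.0 [311.3 229.1] [393.4 375.8] centre [352.4 302.5]
grip 25 306.1 [318.8 231.4] [351.6 320.1] centre [335.2 275.8]
hole jigdir [354.09947927 254.40290992]
scene hole z58: [[382.79296307 201.67706687  58.        ]
 [424.06202626 271.96898342  58.        ]]
```

The hole is at (385.6, 202.1, 58), from colour, depth and the strap outline, and the scene view agrees to within 3 mm. I'll hover 15 mm above it and check again.

Emit:
{"name": "arm_command", "arguments": {"deltas": [{"dx": 0,"dy": 0.013,"dz": -0.03,"yaw": 0,"jaw": 0},{"dx": 0.001,"dy": 0.013,"dz": -0.06,"yaw": 0,"jaw": 0},{"dx": 0.001,"dy": 0.013,"dz": -0.09,"yaw": 0,"jaw": 0},{"dx": 0.001,"dy": 0.013,"dz": -0.11,"yaw": 0,"jaw": 0},{"dx": 0.001,"dy": 0.013,"dz": -0.12,"yaw": 0,"jaw": 0},{"dx": 0.001,"dy": 0.013,"dz": -0.123,"yaw": 0,"jaw": 0},{"dx": 0.001,"dy": 0.013,"dz": -0.123,"yaw": 0,"jaw": 0},{"dx": 0.001,"dy": 0.013,"dz": -0.123,"yaw": 0,"jaw": 0}]}}

```text
clock: 7.1
eef_pos: [386.8, 202.1, 111.2]
tool_rot: [3.14, -0.001, 1.436]
force: [-0.3, 0.2, 0.0]
width: 24.2
gripper_force: 59.1
```

```bash
python3 - <<'E'
from h import *
s=read_state();print(s["eef_pos"],s["tool_rot"],s["force"],s["width"])
im,d,p=grab("wrist");W=world(p,d);np.savez("w4.npz",im=im,d=d,W=W,E=p["extrinsics"])
im2,d2,p2=grab("side")
c=cv2.resize(im[150:420,200:440],None,fx=2,fy=2);c2=cv2.resize(im2[80:170,190:270],(480,540),interpolation=cv2.INTER_CUBIC)
c=cv2.resize(c,(319,540*319//480)); c=cv2.copyMakeBorder(c,0,540-c.shape[0],0,0,cv2.BORDER_CONSTANT)
save("pics/w4.png",np.hstack([c,c2]))
E
```

```text
[386.78638732 202.10944088 111.20530648] [ 3.14002070e+00 -1.09666299e-03  1.43589990e+00] [-0.31219332  0.18549037  0.03382395] 24.230609345818035
```

View pics/w4.png

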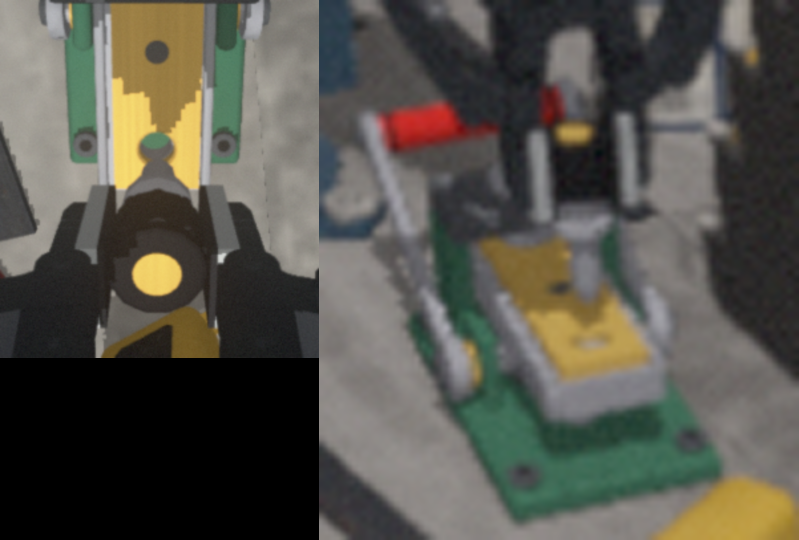

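The wrist crop shows the hole at (157,148) in the same column as the knob cap (157,274). The side crop shows the tip just above the strap, next to its hole. Going down in two stages, watching the force.

Emit:
{"name": "arm_command", "arguments": {"deltas": [{"dx": 0,"dy": 0,"dz": -0.008,"yaw": 0,"jaw": 0},{"dx": 0,"dy": 0,"dz": -0.014,"yaw": 0,"jaw": 0},{"dx": 0,"dy": 0,"dz": -0.018,"yaw": 0,"jaw": 0},{"dx": 0,"dy": 0,"dz": -0.022,"yaw": 0,"jaw": 0},{"dx": 0,"dy": 0,"dz": -0.022,"yaw": 0,"jaw": 0}]}}

```text
clock: 7.7
eef_pos: [385.6, 201.8, 87.7]
tool_rot: [-3.141, 0.001, 1.437]
force: [-0.4, -0.3, -0.8]
width: 24.3
gripper_force: 59.1
```

Emit:
{"name": "arm_command", "arguments": {"deltas": [{"dx": 0,"dy": 0,"dz": -0.004,"yaw": 0,"jaw": 0},{"dx": 0,"dy": 0,"dz": -0.008,"yaw": 0,"jaw": 0},{"dx": 0,"dy": 0,"dz": -0.012,"yaw": 0,"jaw": 0},{"dx": 0,"dy": 0,"dz": -0.015,"yaw": 0,"jaw": 0},{"dx": 0,"dy": 0,"dz": -0.015,"yaw": 0,"jaw": 0}]}}

```text
clock: 8.2
eef_pos: [385.8, 201.9, 72.9]
tool_rot: [-3.141, 0.001, 1.436]
force: [-1.2, -0.3, -1.7]
width: 24.6
gripper_force: 59.1
```

Inside both holes with no force. On to the seat.

Emit:
{"name": "arm_command", "arguments": {"deltas": [{"dx": 0,"dy": 0,"dz": -0.003,"yaw": 0,"jaw": 0},{"dx": 0,"dy": 0,"dz": -0.005,"yaw": 0,"jaw": 0},{"dx": 0,"dy": 0,"dz": -0.007,"yaw": 0,"jaw": 0},{"dx": 0,"dy": 0,"dz": -0.008,"yaw": 0,"jaw": 0},{"dx": 0,"dy": 0,"dz": -0.008,"yaw": 0,"jaw": 0}]}}

```text
clock: 8.7
eef_pos: [386.0, 202.0, 65.7]
tool_rot: [3.141, -0.0, 1.436]
force: [-0.2, -0.4, 4.6]
width: 24.5
gripper_force: 59.9
```

Emit:
{"name": "arm_command", "arguments": {"deltas": [{"dx": 0,"dy": 0,"dz": -0.001,"yaw": 0,"jaw": 0},{"dx": 0,"dy": 0,"dz": -0.001,"yaw": 0,"jaw": 0},{"dx": 0,"dy": 0,"dz": 0,"yaw": 0,"jaw": 0.7},{"dx": 0,"dy": 0,"dz": 0,"yaw": 0,"jaw": 0.7},{"dx": 0,"dy": 0,"dz": 0,"yaw": 0,"jaw": 0.7},{"dx": 0,"dy": 0,"dz": 0,"yaw": 0,"jaw": 0.7},{"dx": 0,"dy": 0,"dz": 0.03,"yaw": 0,"jaw": 0.7},{"dx": 0,"dy": 0,"dz": 0.07,"yaw": 0,"jaw": 1},{"dx": 0,"dy": 0,"dz": 0.11,"yaw": 0,"jaw": 1},{"dx": 0,"dy": 0.015,"dz": 0.15,"yaw": 0,"jaw": 1},{"dx": 0,"dy": 0.03,"dz": 0.17,"yaw": 0,"jaw": 1},{"dx": 0,"dy": 0.03,"dz": 0.17,"yaw": 0,"jaw": 1}]}}

```text
clock: 9.9
eef_pos: [387.7, 235.2, 238.1]
tool_rot: [3.136, -0.006, 1.439]
force: [0.5, 0.2, 0.6]
width: 85.2
gripper_force: 0.0
```

```bash
python3 - <<'E'
from h import *
s=read_state();print(s["eef_pos"],s["tool_rot"],s["force"],s["width"])
im,d,p=grab("wrist");W=world(p,d);np.savez("w5.npz",im=im,d=d,W=W,E=p["extrinsics"]);save("pics/w5.png",im)
i2,d2,p2=grab("side");W2=world(p2,d2);i3,d3,p3=grab("scene");W3=world(p3,d3)
for nm,V in(("wrist",W),("side",W2),("scene",W3)):
    k=(np.hypot(V[...,0]-386,V[...,1]-202)<10)&(V[...,2]>60)&(V[...,2]<130)
    print(nm,"knob",k.sum(),V[k].mean(0).round(1),"top z",np.percentile(V[k][:,2],[50,90,99]).round(1))
th=np.radians(-8.05);B=np.array([[np.cos(th),-np.sin(th)],[np.sin(th),np.cos(th)]])
for nm,V,I in(("wrist",W,im),("side",W2,i2),("scene",W3,i3)):
    h=cv2.cvtColor(I,cv2.COLOR_RGB2HSV)
    m=((h[...,0]<6)|(h[...,0]>174))&(h[...,1]>140)&(V[...,2]>60)&(V[...,2]<90)&(abs(V[...,0]-405)<50)&(abs(V[...,1]-354)<30)
    if m.sum():
        P=V[m];q=P[:,:2]@B;print(nm,"grip",m.sum(),np.percentile(q,[2,50,98],axis=0).round(1).tolist(),"z",np.percentile(P[:,2],[2,50,98]).round(1),P.mean(0).round(1))
E
```

```text
[387.65573207 235.15253833 238.13051878] [ 3.13633834 -0.00587497  1.43882166] [0.45026872 0.19008166 0.62262427] 85.23483151987989
wrist knob 526 [386.  202.5  94.6] top z [96.1 97.  97.8]
side knob 56 [384.2 199.9  81.7] top z [91.5 97.4 98.5]
scene knob 76 [383.8 202.5  84.7] top z [93.7 95.5 97. ]
wrist grip 2152 [[316.8, 402.4], [352.4, 408.5], [387.8, 415.7]] z [76.2 80.6 82.8] [406.3 355.3  80.3]
side grip 155 [[319.2, 399.4], [353.9, 404.8], [387.4, 413.8]] z [68.8 78.4 83.4] [407.3 351.6  77.4]
scene grip 178 [[319.7, 403.8], [354.6, 410.0], [386.2, 417.1]] z [73.9 79.2 82.3] [408.  356.4  78.9]
```

View pics/w5.png

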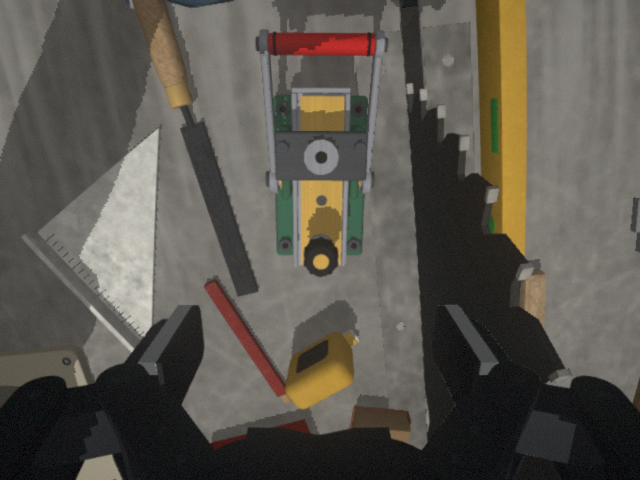

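The wrist view shows the knob at (321,257) over the strap hole, with the red grip at (326,44). The knob's top at z 96 is 58 + 38, so the pin is home. The grip is at about (406.7, 356.1, 75), which matches shaft +104. I'll turn 90° and move over it.

Emit:
{"name": "arm_command", "arguments": {"deltas": [{"dx": 0.002,"dy": 0.012,"dz": 0,"yaw": 8.5,"jaw": 0.5},{"dx": 0.004,"dy": 0.024,"dz": 0,"yaw": 17,"jaw": 0.5},{"dx": 0.006,"dy": 0.036,"dz": 0,"yaw": 25.5,"jaw": 0.5},{"dx": 0.008,"dy": 0.048,"dz": 0,"yaw": 34,"jaw": 0.5},{"dx": 0.01,"dy": 0.06,"dz": 0,"yaw": 42.5,"jaw": 0.5},{"dx": 0.012,"dy": 0.072,"dz": 0,"yaw": 51,"jaw": 0.5},{"dx": 0.014,"dy": 0.084,"dz": 0,"yaw": 59.5,"jaw": 0.5},{"dx": 0.016,"dy": 0.096,"dz": 0,"yaw": 68,"jaw": 0.5},{"dx": 0.018,"dy": 0.108,"dz": -0.01,"yaw": 76.5,"jaw": 0.5},{"dx": 0.0205,"dy": 0.124,"dz": -0.03,"yaw": 85,"jaw": 0.5},{"dx": 0.0205,"dy": 0.124,"dz": -0.06,"yaw": 89.7,"jaw": 0.5},{"dx": 0.0205,"dy": 0.124,"dz": -0.09,"yaw": 89.7,"jaw": 0.5},{"dx": 0.0205,"dy": 0.124,"dz": -0.09,"yaw": 89.7,"jaw": 0.5},{"dx": 0.0205,"dy": 0.124,"dz": -0.09,"yaw": 89.7,"jaw": 0.5}]}}

```text
clock: 11.45
eef_pos: [405.9, 354.9, 144.3]
tool_rot: [-3.139, -0.002, 3.001]
force: [0.5, -0.0, 0.8]
width: 42.6
gripper_force: 0.0
```

```bash
python3 - <<'E'
from h import *
s=read_state();print(s["eef_pos"],s["tool_rot"],s["force"],s["width"],s["qpos"])
im,d,p=grab("wrist");W=world(p,d);save("pics/w6.png",im)
th=np.radians(-8.05);B=np.array([[np.cos(th),-np.sin(th)],[np.sin(th),np.cos(th)]])
h=cv2.cvtColor(im,cv2.COLOR_RGB2HSV)
m=((h[...,0]<6)|(h[...,0]>174))&(h[...,1]>140)&(W[...,2]>60)&(W[...,2]<90)&(abs(W[...,0]-405)<50)&(abs(W[...,1]-354)<30)
P=W[m];q=P[:,:2]@B;print("grip",m.sum(),np.percentile(q,[2,50,98],axis=0).round(1).tolist(),np.percentile(P[:,2],[2,50,98]).round(1),"tcp",s["eef_pos"][:2]@B)
E
```

```text
[405.90063537 354.9146127  144.25112591] [-3.13901311e+00 -2.34179296e-03  3.00149822e+00] [ 0.47464771 -0.00247404  0.76576914] 42.583643578113715 [-0.48584486  0.62233225 -0.43127859  1.90225624  0.38578646  0.70266637
  0.28564762]
grip 2997 [[316.5, 402.8], [349.0, 409.4], [386.9, 416.4]] [76.3 80.6 82.5] tcp [352.1997324  408.25856586]
```

View pics/w6.png

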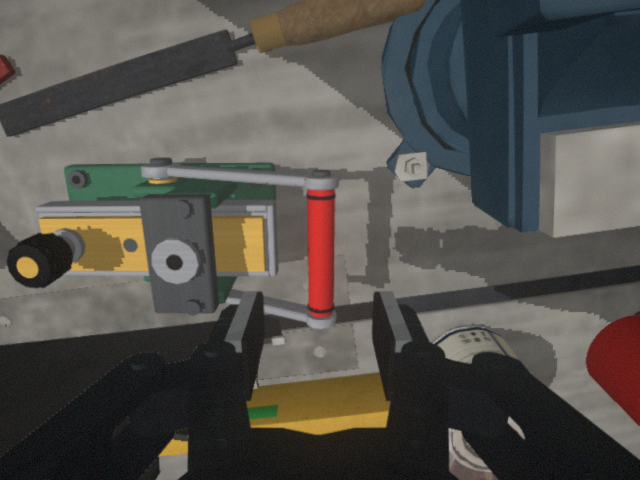

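The wrist view shows the grip at column 320, centred between the fingers (256 and 380), and the measured axis agrees to about 1 mm. Descend and close.

Emit:
{"name": "arm_command", "arguments": {"deltas": [{"dx": 0,"dy": 0,"dz": -0.02,"yaw": 0,"jaw": 0.5},{"dx": 0,"dy": 0,"dz": -0.04,"yaw": 0,"jaw": 0.5},{"dx": 0,"dy": 0,"dz": -0.06,"yaw": 0,"jaw": 0.5},{"dx": 0,"dy": 0,"dz": -0.075,"yaw": 0,"jaw": 0.5},{"dx": 0,"dy": 0,"dz": -0.086,"yaw": 0,"jaw": 0.5},{"dx": 0,"dy": 0,"dz": -0.086,"yaw": 0,"jaw": 0.5},{"dx": 0,"dy": 0,"dz": -0.086,"yaw": 0,"jaw": 0},{"dx": 0,"dy": 0,"dz": -0.086,"yaw": 0,"jaw": 0},{"dx": 0,"dy": 0,"dz": -0.086,"yaw": 0,"jaw": 0},{"dx": 0,"dy": 0,"dz": -0.086,"yaw": 0,"jaw": 0},{"dx": 0,"dy": 0,"dz": -0.086,"yaw": 0,"jaw": 0}]}}

```text
clock: 12.6
eef_pos: [407.0, 356.4, 60.1]
tool_rot: [3.14, 0.001, 3.002]
force: [-0.6, -1.2, 6.8]
width: 13.0
gripper_force: 58.6
```

The grip is held. Swinging along the 115 mm arc, first to 60° above level.

Emit:
{"name": "arm_command", "arguments": {"deltas": [{"dx": -0.0003,"dy": -0.0023,"dz": 0.0045,"yaw": 0,"jaw": 0},{"dx": -0.0006,"dy": -0.0046,"dz": 0.0089,"yaw": 0,"jaw": 0},{"dx": -0.001,"dy": -0.0072,"dz": 0.0132,"yaw": 0,"jaw": 0},{"dx": -0.0014,"dy": -0.0099,"dz": 0.0174,"yaw": 0,"jaw": 0},{"dx": -0.0018,"dy": -0.0129,"dz": 0.0214,"yaw": 0,"jaw": 0},{"dx": -0.0023,"dy": -0.0159,"dz": 0.0253,"yaw": 0,"jaw": 0},{"dx": -0.0027,"dy": -0.0193,"dz": 0.029,"yaw": 0,"jaw": 0},{"dx": -0.0032,"dy": -0.0227,"dz": 0.0327,"yaw": 0,"jaw": 0},{"dx": -0.0037,"dy": -0.0263,"dz": 0.0361,"yaw": 0,"jaw": 0},{"dx": -0.0042,"dy": -0.03,"dz": 0.0395,"yaw": 0,"jaw": 0},{"dx": -0.0048,"dy": -0.034,"dz": 0.0426,"yaw": 0,"jaw": 0},{"dx": -0.0054,"dy": -0.0379,"dz": 0.0456,"yaw": 0,"jaw": 0},{"dx": -0.006,"dy": -0.0421,"dz": 0.0483,"yaw": 0,"jaw": 0},{"dx": -0.0065,"dy": -0.0462,"dz": 0.051,"yaw": 0,"jaw": 0},{"dx": -0.0065,"dy": -0.0462,"dz": 0.051,"yaw": 0,"jaw": 0}]}}

```text
clock: 14.1
eef_pos: [400.6, 310.5, 111.3]
tool_rot: [3.139, 0.001, 3.002]
force: [2.6, 4.3, 1.6]
width: 12.8
gripper_force: 58.8
```

Emit:
{"name": "arm_command", "arguments": {"deltas": [{"dx": -0.0006,"dy": -0.0044,"dz": 0.0024,"yaw": 0,"jaw": 0},{"dx": -0.0012,"dy": -0.0088,"dz": 0.0046,"yaw": 0,"jaw": 0},{"dx": -0.0019,"dy": -0.0134,"dz": 0.0066,"yaw": 0,"jaw": 0},{"dx": -0.0025,"dy": -0.018,"dz": 0.0085,"yaw": 0,"jaw": 0},{"dx": -0.0032,"dy": -0.0228,"dz": 0.0101,"yaw": 0,"jaw": 0},{"dx": -0.0039,"dy": -0.0275,"dz": 0.0115,"yaw": 0,"jaw": 0},{"dx": -0.0046,"dy": -0.0324,"dz": 0.0127,"yaw": 0,"jaw": 0},{"dx": -0.0053,"dy": -0.0372,"dz": 0.0137,"yaw": 0,"jaw": 0},{"dx": -0.006,"dy": -0.0421,"dz": 0.0144,"yaw": 0,"jaw": 0},{"dx": -0.0067,"dy": -0.047,"dz": 0.015,"yaw": 0,"jaw": 0},{"dx": -0.0074,"dy": -0.052,"dz": 0.0153,"yaw": 0,"jaw": 0},{"dx": -0.0081,"dy": -0.0569,"dz": 0.0154,"yaw": 0,"jaw": 0},{"dx": -0.0081,"dy": -0.0569,"dz": 0.0154,"yaw": 0,"jaw": 0},{"dx": -0.0081,"dy": -0.0569,"dz": 0.0154,"yaw": 0,"jaw": 0}]}}

```text
clock: 15.5
eef_pos: [392.7, 253.5, 126.9]
tool_rot: [3.14, 0.002, 3.002]
force: [2.7, 2.2, 10.2]
width: 13.1
gripper_force: 59.4
```

```bash
python3 - <<'E'
from h import *
s=read_state();print(s["eef_pos"],s["tool_rot"],s["force"],s["width"])
th=np.radians(-8.05);B=np.array([[np.cos(th),-np.sin(th)],[np.sin(th),np.cos(th)]])
im,d,p=grab("wrist");W=world(p,d);a,b,c=grab("side");Wa=world(c,b);e,f,g=grab("scene");Wg=world(g,f)
h=cv2.cvtColor(im,cv2.COLOR_RGB2HSV)
for nm,I,V in(("wrist",im,W),("side",a,Wa),("scene",e,Wg)):
    h=cv2.cvtColor(I,cv2.COLOR_RGB2HSV);near=(abs(V[...,0]-392)<60)&(abs(V[...,1]-253)<110)
    for n2,m in(("grip",((h[...,0]<6)|(h[...,0]>174))&(h[...,1]>130)&(V[...,2]>115)&(V[...,2]<160)),
      ("strap",(h[...,0]>14)&(h[...,0]<32)&(h[...,1]>90)&(V[...,2]>48)&(V[...,2]<75)),
      ("knob",(np.hypot(V[...,0]-386,V[...,1]-202.3)<9)&(V[...,2]>90)&(V[...,2]<112))):
        P=V[m&near]
        if len(P)>10:
            q=np.c_[P[:,:2]@B-[352.8,305.7],P[:,2]];print(nm,n2,len(P),np.percentile(q,[3,50,97],axis=0).round(1).tolist())
print("tcp jig",s["eef_pos"][:2]@B-[352.8,305.7])
z=cv2.resize(a[75:175,185:285],(500,500),interpolation=cv2.INTER_CUBIC);save("pics/end.png",z)
save("pics/end2.png",np.hstack([cv2.resize(im,(400,300)),cv2.resize(z,(300,300))]))
E
```

```text
[392.7084063  253.52356437 126.94545917] [3.14009860e+00 2.11064260e-03 3.00193433e+00] [ 2.66950868  2.20880567 10.2079613 ] 13.068385709427922
wrist grip 6896 [[-35.6, -6.0, 143.3], [-5.4, 0.5, 147.4], [31.7, 7.0, 149.2]]
wrist strap 6520 [[-16.2, -64.8, 61.6], [-3.8, -21.4, 64.8], [16.3, 67.4, 66.0]]
wrist knob 1095 [[-6.8, -59.0, 102.0], [0.7, -51.2, 103.2], [8.6, -43.6, 104.4]]
side grip 135 [[-34.1, -9.3, 137.4], [-12.5, -5.0, 144.8], [35.4, 3.7, 149.2]]
side strap 178 [[-14.9, -71.3, 60.7], [-6.7, -37.5, 64.8], [17.0, 16.7, 67.4]]
side knob 25 [[-4.6, -58.9, 99.6], [0.7, -52.8, 103.6], [8.8, -44.1, 105.3]]
scene grip 169 [[-31.0, -5.6, 141.9], [-5.9, 0.6, 146.3], [31.9, 7.5, 152.0]]
scene strap 503 [[-16.9, -65.2, 59.8], [-3.1, -16.1, 63.2], [18.3, 67.7, 65.8]]
scene knob 48 [[-6.6, -59.4, 99.5], [0.5, -51.4, 101.4], [8.7, -44.4, 104.1]]
tcp jig [0.53601691 0.31919748]
```

View pics/end2.png

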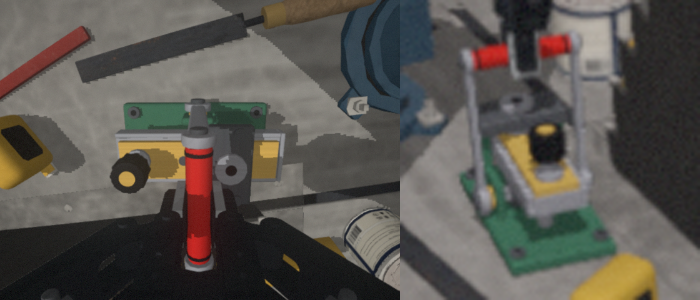

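The wrist and side views show the yoke standing upright, with the knob seated on the raised strap. The strap is at z 65 (+7), the knob top is at 103.2 (+7), and the grip is at jig y ≈ 0.5 mm. Handing in.

```bash
python3 -c "
from cell import *
print(finish_job())"
```

```text
the job is handed in; nothing more can be done
None
```

I handed the job in at about 15.7 s with the locating pin fully home in the strap and released, and the yoke lever held upright by its grip. The table is up about 7 mm of the stated 7.5, and the tape measure and sanding block were left alone.

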